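# Take the blade cap off the rack fan

## Task

The small cooling fan lies face up on the pull-out tray under the little desk rack. Pull the tray fully out by its handle, then unscrew the black cap that holds the fan blade: nobody knows whether its thread is right- or left-handed, so feel gently which way it gives, and do not wrench it against the thread. Lift the cap off and finish holding it in the gripper, level and well clear above the spindle (some 8 cm), with the tray left out and everything else on the counter left where it is.

Things in the scene. Friction and masses are not known exactly. Their poses are not given: they have to be found in the camera images.
- rack: open grey steel desk rack, 284 mm wide, 235 mm deep, 178 mm tall, fixed to the counter; origin at counter level in the middle of its front edge, x axis into the rack (away from the robot), y to the left, z up. Its top plate roofs the tray and the fan while the tray is in.
- tray_part (a joint): how far the tray is pulled out of the rack, along the rack's -x: 0 fully in (its start), 0.2 m fully out against its end stop. It slides with about 3 N of friction and stays where it is left.
- tray_handle (a point): middle of the tray's handle: straight round steel bar, 10 mm thick, 110 mm long along the rack's y axis, 75 mm above the counter, 45 mm in front of the tray's front plate (top edge 92 mm above the counter), joined to it by a post at each end. Axes as the rack's; moves with the tray.
- fan_foot (a point): desk fan lying face up, fixed on the tray; this point is on its upright axis at the tray floor, 16 mm above the counter, axes as the rack's. Five blades, upper edges 12 mm below the cap's seat, a wood wedge between them so that the blade and spindle cannot turn; wire guard rim 190 mm across, 110 mm above the counter.
- spindle (a point): centre of the cap's seat on the fan hub (45 mm across), 116 mm above the counter, 160 mm behind the handle bar; with the tray in, 85 mm behind the rack's front edge. Moves with it. On it stands the steel spindle, 20 mm tall, three-start thread: wrong way the cap stops dead within 3 degrees (over 1.8 N m ruins it; a 40 N grip slips first), right way it turns easily (under 0.2 N m) to a stop at 60 degrees.
- cap: black ribbed screw cap, 42 mm across, 36 mm tall (sides straight to 27 mm), 20 to 42 g; origin at the centre of its underside, z up. Starts screwed home on the spindle. The right way it rises 3 mm in 60 degrees; from 50 degrees on it lifts straight off, clear after 20 mm. Which way loosens, seen from above, differs from run to run and cannot be seen.
- guard: the fan's front guard, taken off: flat wire grille 200 mm across, 18 mm high, lying on the counter to the left of the tray; leave it. Origin at its centre on the counter
- screwdriver: screwdriver lying on the counter to the right of the tray; leave it
- duster: aluminium spray can, 52 mm across, 160 mm tall, standing to the right of the rack; leave it
- tub: white plastic tub, 68 mm across, 35 mm tall, to the right of the tray; leave it
- mouse: black computer mouse, on the left; leave it
- switch: white network switch, 90 x 150 x 26 mm, lying on top of the rack; leave it

How it is judged:
By the outcome, as a careful person would: the job done as asked, in the order asked, and still so for the second after the job is handed in, while the arm keeps its last pose, push and grip.
It also fails if it takes over 48 s, if anything falls off the work surface, if the arm or the gripper's body presses on something with over 40 N, if the wrist force passes 120 N, or if a joint passes its speed limit or range.

## Robot

A 6-joint arm with a two-finger parallel gripper is mounted at the origin on the work surface. World frame = base frame: x ahead of the robot, y to its left, z up, the work surface at z = 0. Lengths are in m, angles in rad, forces in N, time in s.
With the tool pointing down it reaches from about 0.275 to 0.875 m from the base axis. Payload 12.5 kg.
Tool frame: the origin (TCP) lies between the finger pads; the fingertips stand ctrl.tips_ahead ahead of it and the grasp point (between the pads) lies 6 mm ahead of it (ctrl.tips_ahead is the distance from the TCP to the fingertips, in m); y points along the fingers, x is the direction in which the jaws open and shut, and the axes are right-handed (so a half turn about y gives the same grasp; the last joint's range is limited). The gripper opens to 85 mm and grips with 20 to 120 N. Pads are 22 mm wide; open, the fingers measure 114 mm over their backs; the gripper's body (76 mm by 85 mm) begins 54 mm behind the grasp point. The pads swing forward as they close: fully open they stand 13 mm farther back than shut.
Start: joints at [1.178, 0.351, 1.652, -0, 1.139, -0.085], TCP at [0.167, 0.524, 0.256] pointing down, gripper open.
Joint ranges: [-2.75, 2.75], [-0.79, 2.1], [0.01, 2.65], [-1.57, 4.71], [0.07, 3.14], [-2.87, 2.87]. Speed limits (rad/s): [2.22, 2.22, 2.79, 3.14, 3.14, 3.14].

## Interface

Orientations are given as a 3x3 rotation matrix whose columns are the frame's x, y, z axes.
In Python, from workcell import ctrl gives the robot as it stands.
- The arm moves only by the tool step_arm, never from a script. Its argument "series" is a list of rows, each a list of 7 numbers: the turn, a rotation vector about the world's x, y, z in degrees, then the shift along the world's x, y, z in m, then the finger opening in m, from 0 to 0.0854. In form: [[rx, ry, rz, tx, ty, tz, claw], ...]. A call has 1 to 20 rows; each row shifts and turns the commanded pose from where the row before left it; what a row does not reach is not made up. A row lasts 1/10 s, in which the tool goes at most 50 mm and 8.59 degrees, less where a joint would pass 70% of its speed; a pose out of reach is approached as far as the arm can. A call with a gripper value outside its range is refused whole. The fingers move at their own pace and stop on an object; "grip_force" is the grip in N (left out, the last holds). Time passes only in rows, so rows that do not move let the fingers close. It gives the time, the measured TCP pose, the force and the opening at its end, in the units of the state.
- ctrl.read_state(): the state, without advancing time (a new reading comes with each control period).
- ctrl.read_camera(name): name is "side" or "top" or "wrist"; returns a dict with "img" (480x640x3 uint8, red, green, blue), "fx", "fy", "cx", "cy" (pixels), "pose" (4x4, takes a point from camera to world coordinates). Camera axes: x right, y down, z forward; pixel columns grow to the right and rows downward; lengths in m; the calibration is good to about 2 mm. A picture is of the moment at which its call begins. There is no depth.
- ctrl.finish_job(): hands the job in, once; it reports no verdict.
Trained networks look in the newest picture that a camera, given by its name, has taken for a name from the list of things; names that differ only in an ending like _2 or _b are one class to them, and where a whole thing is asked for, a point or a joint stands for the part that bears it (a point fixed in the world has none). Each returns a list of dicts, best first, with "confidence" (0 to 1); they miss things now and then, are a little off and sometimes report something else, mostly with a low value. They report only what shows in the picture. A call takes as long as a camera call.
- ctrl.silhouettes(name, camera): "mask" (480x640 bool, what is visible of it) and "at" ([column, row] in pixels, amid what is visible of it).
The state is a dict: "time_s": time; "joints": joint angles; "joint_vel": joint speeds; "tau": joint torques, N m; "eef_pos": TCP position; "tcp_rot": TCP orientation; "ft_force": force on the tool from outside, world axes, zero at the start; "moment": the same for the moment, N m; "gripper_width": opening from 0.0 (shut) to 1.0 (fully open).
Only numpy, scipy, OpenCV 4.12 (cv2) and the standard library are available. Lean on these libraries where they do the work, as an engineer would, in place of code of your own. Each camera call takes 0.05 s, during which the arm holds its last target.

## Working session

There is one attempt and no reset: what is moved stays moved. The work goes in short steps, Python scripts to look and compute and a tool call to move; the robot and the scene stay as the last step left them, time stands still between calls to the robot, and variables do not carry over. Pictures are saved under pics/ and viewed, and the job is handed in when it is done.

Besides the shell and the picture viewer there is one more tool, called after "Call:" as name(argument=value, ...) on one line, values as JSON. step_arm: Moves the arm, as the interface text tells. Its arguments: {"type":"object","properties":{"series":{"type":"array","items":{"type":"array","items":{"type":"number"}}},"grip_force":{"type":"number"}},"required":["series"]}

```bash
mkdir -p pics; ls; python3 - <<'E'
from workcell import ctrl
import cv2,numpy as np
np.set_printoptions(precision=4,suppress=True)
s=ctrl.read_state()
print(s['time_s'],s['eef_pos'],s['tcp_rot'],s['gripper_width'],ctrl.tips_ahead)
for c in ['side','top','wrist']:
    d=ctrl.read_camera(c); cv2.imwrite(f'pics/{c}0.png',d['img'][:,:,::-1]); print(c,d['fx'],d['cx'],d['cy'],d['pose'])
    for n in ['tray_handle','cap','rack','spindle','guard','duster']:
        try:
            for r in ctrl.silhouettes(n,c)[:1]: print(c,n,r['confidence'],r['at'],r['mask'].sum())
        except Exception as e: print(n,e)
E
```

```text
pics
0.0 [0.1665 0.5239 0.2557] [[ 0.303  -0.0005 -0.953 ]
 [ 0.953  -0.0011  0.303 ]
 [-0.0012 -1.      0.0001]] 0.9960756775694253 0.025
side 479.7442164672457 306.8088188409402 241.12073995864694 [[ 0.9995  0.0057  0.0317  0.5222]
 [-0.0222 -0.5936  0.8045 -0.8653]
 [ 0.0234 -0.8047 -0.5932  0.7902]
 [ 0.      0.      0.      1.    ]]
side tray_handle 0.62 [378.9, 289.1] 2700
side rack 0.92 [443.6, 286.9] 16630
side spindle 0.97 [381.0, 286.5] 2542
side guard 0.83 [317.6, 235.2] 810
side duster 0.85 [331.8, 400.7] 2332
top 556.4272370462762 312.84903765003315 242.5186526348449 [[-0.0128 -0.9762  0.2167  0.2354]
 [-0.9999  0.013  -0.0004  0.0309]
 [-0.0024 -0.2167 -0.9762  1.4813]
 [ 0.      0.      0.      1.    ]]
top tray_handle 0.83 [335.4, 181.3] 3381
top rack 0.85 [347.9, 154.0] 11100
top spindle 0.6 [339.8, 179.4] 3310
top guard 0.78 [231.7, 233.9] 448
top duster 0.67 [466.8, 223.3] 707
wrist 418.75874207356935 319.16804044059114 235.21559915063546 [[ 0.3024  0.9057  0.2971  0.0903]
 [ 0.9532 -0.2875 -0.0938  0.5487]
 [ 0.0004  0.3115 -0.9502  0.3737]
 [ 0.      0.      0.      1.    ]]
```

View images.

View pics/side0.png

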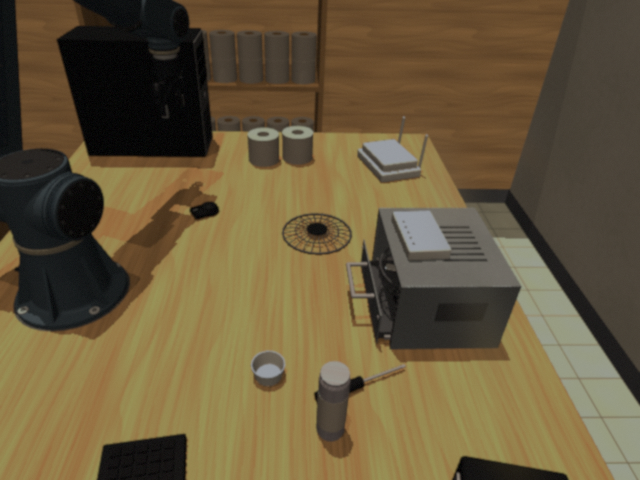

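View pics/top0.png

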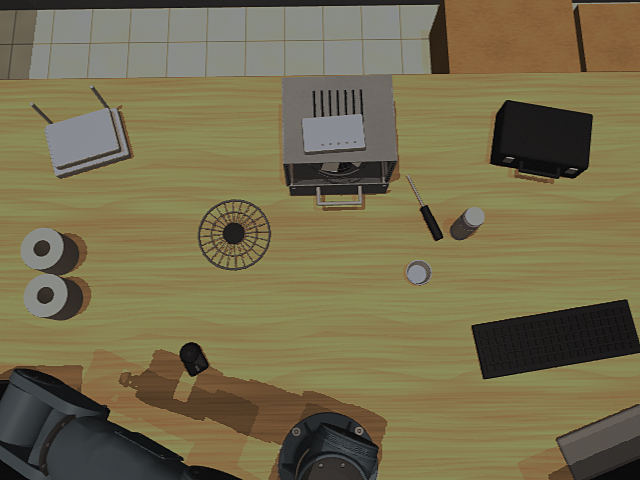

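View pics/wrist0.png

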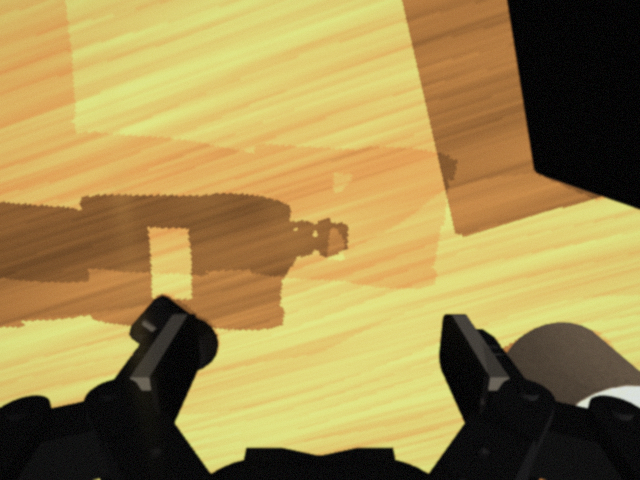

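```bash
python3 - <<'E'
import cv2
a=cv2.imread('pics/top0.png')[60:220,260:420]; cv2.imwrite('pics/t0z.png',cv2.resize(a,(800,800)[:2] if 0 else (600,600),interpolation=cv2.INTER_CUBIC))
a=cv2.imread('pics/side0.png')[200:360,335:535]; cv2.imwrite('pics/s0z.png',cv2.resize(a,(750,600),interpolation=cv2.INTER_CUBIC))
E
```

```text
(no output)
```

View pics/t0z.png

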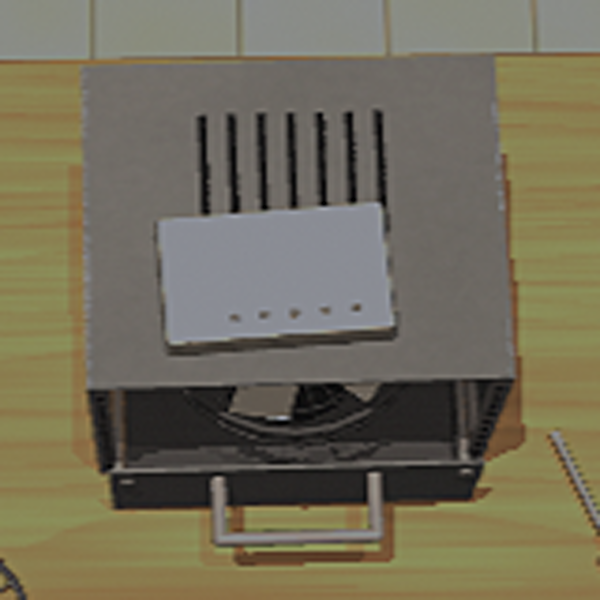

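View pics/s0z.png

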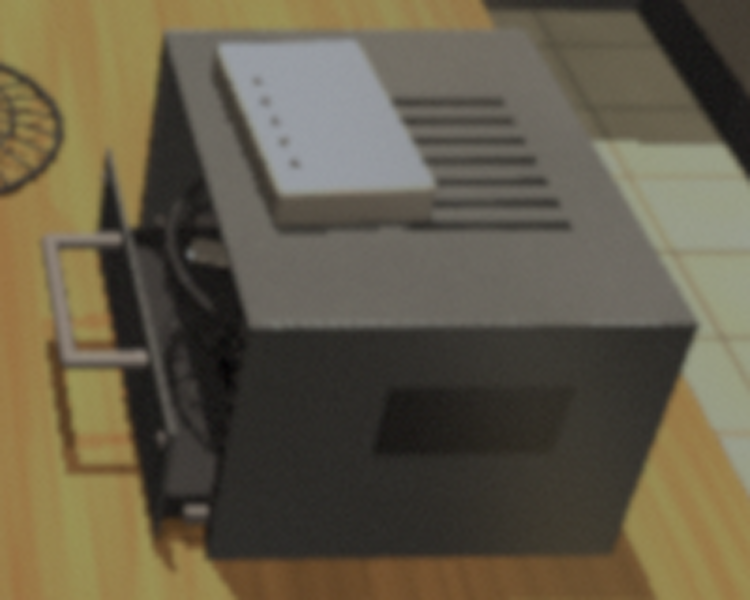

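```bash
cat > h.py <<'E'
from workcell import ctrl
import cv2,numpy as np
np.set_printoptions(precision=4,suppress=True)
def atz(d,u,v,z):
    P=np.array(d['pose']); r=P[:3,:3]@np.array([(u-d['cx'])/d['fx'],(v-d['cy'])/d['fy'],1]); o=P[:3,3]
    return o+r*(z-o[2])/r[2]
def proj(d,p):
    P=np.array(d['pose']); c=P[:3,:3].T@(np.asarray(p)-P[:3,3]); return np.array([d['cx']+d['fx']*c[0]/c[2],d['cy']+d['fy']*c[1]/c[2]])
def lines(cs,us):
    A=np.zeros((3,3));b=np.zeros(3)
    for d,(u,v) in zip(cs,us):
        P=np.array(d['pose']); r=P[:3,:3]@np.array([(u-d['cx'])/d['fx'],(v-d['cy'])/d['fy'],1]); r/=np.linalg.norm(r)
        M=np.eye(3)-np.outer(r,r); A+=M; b+=M@P[:3,3]
    return np.linalg.solve(A,b)
E
python3 - <<'E'
from h import *
t=ctrl.read_camera('top'); s=ctrl.read_camera('side')
T=lambda x,y:(260+x/3.75-.4,60+y/3.75-.4); S=lambda x,y:(335+x/3.75-.4,200+y/3.75-.4)
a=T(221,541),T(378,536); b=S(49,240),S(66,360)
for i in (0,1):
    print('handle top',atz(t,*a[i],.075),'side',atz(s,*b[i],.075),'tri',lines([t,s],[a[i],b[i]]))
m=(atz(t,*a[0],.075)+atz(t,*a[1],.075))/2; print(m)
for n,q in dict(fl=(88,388),fr=(517,378),rl=(82,68),rr=(493,57)).items(): print(n,atz(t,*T(*q),.178))
for n,q in dict(fl=(165,32),fr=(250,326),rl=(522,30),rr=(695,325)).items(): print('s',n,atz(s,*S(*q),.178))
E
```

```text
handle top [0.6514 0.014  0.075 ] side [0.6554 0.0159 0.075 ] tri [0.6533 0.0142 0.0756]
handle top [ 0.6536 -0.0961  0.075 ] side [ 0.6553 -0.0949  0.075 ] tri [ 0.6543 -0.096   0.0757]
[ 0.6525 -0.0411  0.075 ]
fl [0.7273 0.1016 0.178 ]
fr [ 0.7304 -0.1821  0.178 ]
rl [0.9592 0.1054 0.178 ]
rr [ 0.9635 -0.1763  0.178 ]
s fl [0.7295 0.0994 0.178 ]
s fr [ 0.7332 -0.1801  0.178 ]
s rl [0.9613 0.1052 0.178 ]
s rr [ 0.965  -0.1784  0.178 ]
```

Call:
step_arm(series=[[0,0,-4.5,0.0304,-0.0353,0,0.05],[0,0,-4.5,0.0304,-0.0353,0,0.05],[0,0,-4.5,0.0304,-0.0353,0,0.05],[0,0,-4.5,0.0304,-0.0353,0,0.05],[0,0,-4.5,0.0304,-0.0353,0,0.05],[0,0,-4.5,0.0304,-0.0353,0,0.05],[0,0,-4.5,0.0304,-0.0353,0,0.05],[0,0,-4.5,0.0304,-0.0353,0,0.05],[0,0,-4.5,0.0304,-0.0353,0,0.05],[0,0,-4.5,0.0304,-0.0353,0,0.05],[0,0,-4.5,0.0304,-0.0353,0,0.05],[0,0,-4.5,0.0304,-0.0353,0,0.05],[0,0,-4.5,0.0304,-0.0353,0,0.05],[0,0,-4.5,0.0304,-0.0353,0,0.05],[0,0,-4.5,0.0304,-0.0353,0,0.05],[0,0,-4.0,0.0304,-0.0353,0,0.05],[0,0,0,0,0,0,0.05],[0,0,0,0,0,0,0.05]], grip_force=40)

```text
time_s: 2.95
eef_pos: [0.653, -0.0412, 0.2556]
tcp_rot: [[1.0, -0.001, -0.014], [0.014, 0.0, 1.0], [-0.001, -1.0, 0.0]]
ft_force: [-0.5, 1.0, 0.3]
gripper_width: 0.584
```

```bash
python3 - <<'E'
from h import *
s=ctrl.read_state(); print(s['time_s'],s['eef_pos'],s['tcp_rot'],s['gripper_width'],s['ft_force'],s['moment'],s['joints'])
d=ctrl.read_camera('wrist'); im=d['img'][:,:,::-1].copy()
for y in (-.095,-.04,.014):
    p=proj(d,[.653,y,.075]); print(p); cv2.circle(im,tuple(int(v) for v in p),3,(0,0,255),-1)
cv2.imwrite('pics/w1.png',im)
E
```

```text
2.95 [ 0.653  -0.0412  0.2556] [[ 0.9999 -0.001  -0.0142]
 [ 0.0142  0.0003  0.9999]
 [-0.001  -1.      0.0003]] 0.5844640105273732 [-0.5226  1.0099  0.3259] [0.0135 0.0131 0.0472] [-0.1342  0.5432  1.3576  0.0002  1.2418 -0.1485]
[318.3533 280.04  ]
[319.419  211.4073]
[320.587  136.1825]
```

View pics/w1.png

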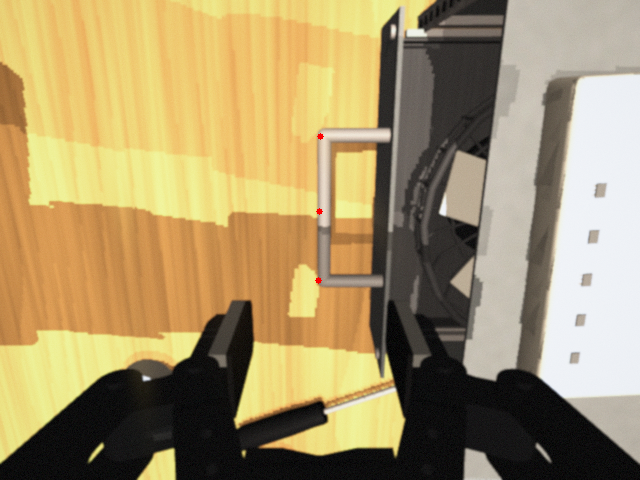

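Call:
step_arm(series=[[0,0,0,0.001,0,-0.02,0.034],[0,0,0,0.001,0,-0.03,0.034],[0,0,0,0,0,-0.03,0.034],[0,0,0,0,0,-0.03,0.034],[0,0,0,0,0,-0.03,0.034],[0,0,0,0,0,-0.02,0.034],[0,0,0,0,0,-0.015,0.034],[0,0,0,0,0,0,0.034],[0,0,0,0,0,0,0.0],[0,0,0,0,0,0,0.0],[0,0,0,0,0,0,0.0],[0,0,0,0,0,0,0.0],[0,0,0,0,0,0,0.0]], grip_force=50)

```text
time_s: 4.3
eef_pos: [0.6558, -0.0405, 0.0828]
tcp_rot: [[1.0, 0.002, -0.015], [0.015, 0.0, 1.0], [0.002, -1.0, 0.0]]
ft_force: [-0.6, 2.4, 6.7]
gripper_width: 0.098
```

```bash
python3 - <<'E'
from h import *
s=ctrl.read_state(); print(s['time_s'],s['eef_pos'],s['gripper_width'],s['ft_force'],s['moment'])
d=ctrl.read_camera('wrist');cv2.imwrite('pics/w2.png',d['img'][:,:,::-1])
E
```

```text
4.3 [ 0.6558 -0.0405  0.0828] 0.09783966783076874 [-0.5861  2.4054  6.6526] [0.3998 0.0116 0.0312]
```

View pics/w2.png

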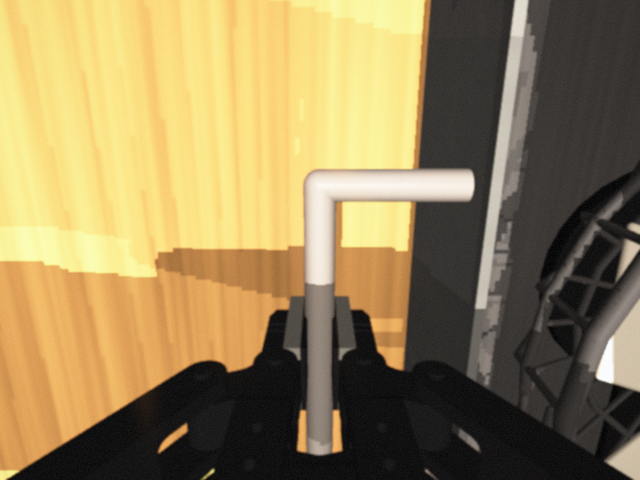

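Call:
step_arm(series=[[0,0,0,-0.005,0,0,0],[0,0,0,-0.01,0,0,0],[0,0,0,-0.015,-0.0003,0,0],[0,0,0,-0.02,-0.0003,0,0],[0,0,0,-0.02,-0.0003,0,0],[0,0,0,-0.02,-0.0003,0,0],[0,0,0,-0.02,-0.0003,0,0],[0,0,0,-0.02,-0.0003,0,0],[0,0,0,-0.02,-0.0003,0,0],[0,0,0,-0.02,-0.0003,0,0],[0,0,0,-0.01,-0.0003,0,0],[0,0,0,-0.008,0,0,0],[0,0,0,-0.004,0,0,0],[0,0,0,-0.003,0,0,0],[0,0,0,-0.001,0,0,0],[0,0,0,0,0,0,0]])

```text
time_s: 5.95
eef_pos: [0.4603, -0.0434, 0.0828]
tcp_rot: [[1.0, 0.004, -0.015], [0.015, -0.0, 1.0], [0.004, -1.0, -0.0]]
ft_force: [0.8, 4.0, 12.6]
gripper_width: 0.092
```

Call:
step_arm(series=[[0,0,0,-0.002,0,0,0],[0,0,0,-0.002,0,0,0],[0,0,0,-0.001,0,0,0],[0,0,0,-0.001,0,0,0],[0,0,0,-0.001,0,0,0],[0,0,0,0,0,0,0]])

```text
time_s: 6.55
eef_pos: [0.4559, -0.0435, 0.0829]
tcp_rot: [[1.0, 0.01, -0.014], [0.014, -0.001, 1.0], [0.01, -1.0, -0.001]]
ft_force: [15.8, 7.9, -4.0]
gripper_width: 0.092
```

Call:
step_arm(series=[[0,0,0,0.002,0,0,0.034],[0,0,0,0,0,0,0.034],[0,0,0,0,0,0,0.034],[0,0,0,0,0,0.02,0.034],[0,0,0,0,0,0.04,0.034],[0,0,0,0,0,0.04,0.034],[0,0,0,0,0,0.04,0.034],[0,0,0,0.02,0,0.03,0.05],[0,0,0,0.04,0,0,0.065],[0,0,0,0.04,0,0,0.065],[0,0,0,0.04,0.001,0,0.065],[0,0,0,0.02,0.001,0,0.065],[0,0,0,0,0,0,0.065],[0,0,0,0,0,0,0.065]])

```text
time_s: 7.95
eef_pos: [0.6133, -0.0414, 0.2507]
tcp_rot: [[1.0, -0.002, -0.015], [0.015, 0.0, 1.0], [-0.002, -1.0, 0.0]]
ft_force: [0.4, 0.3, -0.5]
gripper_width: 0.764
```

```bash
python3 - <<'E'
from h import *
s=ctrl.read_state(); print(s['time_s'],s['eef_pos'],s['tcp_rot'],s['gripper_width'],s['ft_force'],s['moment'])
for c in ['wrist','top','side']:
    d=ctrl.read_camera(c);im=d['img'][:,:,::-1].copy()
    for r in ctrl.silhouettes('cap',c)[:2]:
        m=r['mask']; ys,xs=np.nonzero(m); print(c,r['confidence'],r['at'],m.sum(),xs.min(),xs.max(),ys.min(),ys.max(),atz(d,*r['at'],.14))
    p=proj(d,[.615,-.041,.152]);print(p); cv2.circle(im,tuple(int(v) for v in p),2,(0,0,255),-1)
    cv2.imwrite(f'pics/{c}3.png',im)
E
```

```text
7.95 [ 0.6133 -0.0414  0.2507] [[ 0.9999 -0.0016 -0.0151]
 [ 0.0151  0.0001  0.9999]
 [-0.0016 -1.      0.0001]] 0.7644220279061347 [ 0.381   0.3332 -0.5131] [-0.0317  0.0252  0.0075]
wrist 0.9 [323.3, 237.2] 4734 288 361 199 279 [ 0.6155 -0.0369  0.14  ]
[322.4087 251.1316]
top 0.6 [329.6, 126.4] 1454 302 363 114 154 [ 0.8404 -0.017   0.14  ]
top 0.28 [304.1, 222.5] 1904 290 393 181 266 [0.5844 0.0515 0.14  ]
[341.1756 208.8502]
side 0.68 [330.9, 259.0] 408 323 343 249 272 [ 0.6081 -0.0486  0.14  ]
[334.146  252.5326]
```

View pics/wrist3.png

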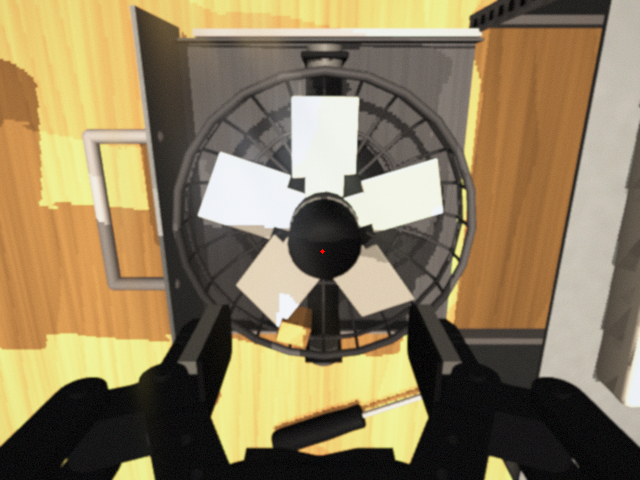

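View pics/side3.png

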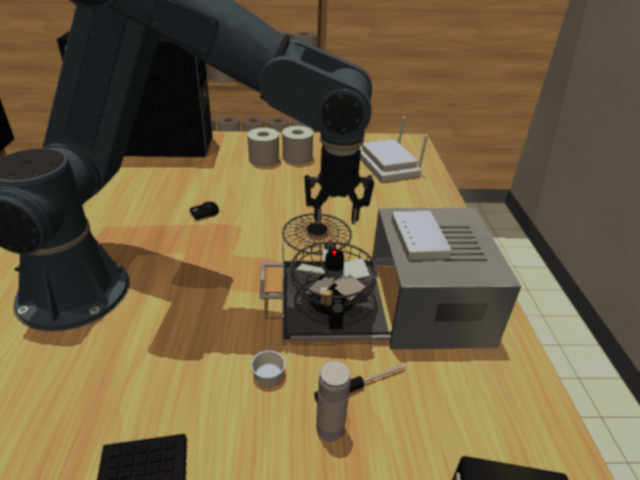

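```bash
python3 - <<'E'
from h import *
from scipy.optimize import least_squares
d=ctrl.read_camera('wrist')
m=ctrl.silhouettes('cap','wrist')[0]['mask']; im=d['img'][:,:,::-1].copy()
a=np.linspace(0,2*np.pi,40)
def hull(x,y):
    pts=[proj(d,[x+r*np.cos(t),y+r*np.sin(t),z]) for t in a for z,r in((.117,.021),(.143,.021),(.152,.017))]
    return cv2.convexHull(np.array(pts,np.float32))
best=[]
for x in np.arange(.608,.622,.001):
  for y in np.arange(-.05,-.032,.001):
    h=np.zeros((480,640),np.uint8); cv2.fillPoly(h,[hull(x,y).astype(np.int32)],1)
    best.append(((h&m).sum()/(h|m).sum(),x,y))
best.sort(reverse=True); print(best[:6])
_,x,y=best[0]
cv2.polylines(im,[hull(x,y).astype(np.int32)],True,(0,0,255)); im[:,:,1][m]=255
cv2.imwrite('pics/fit.png',cv2.resize(im[150:330,220:440],(733,600)))
E
```

```text
[(np.float64(0.9663201663201664), np.float64(0.617), np.float64(-0.040999999999999995)), (np.float64(0.9618889809444905), np.float64(0.616), np.float64(-0.040999999999999995)), (np.float64(0.9453462091637559), np.float64(0.617), np.float64(-0.039999999999999994)), (np.float64(0.9442165709598032), np.float64(0.616), np.float64(-0.039999999999999994)), (np.float64(0.9387420610530629), np.float64(0.617), np.float64(-0.041999999999999996)), (np.float64(0.9378068739770867), np.float64(0.616), np.float64(-0.041999999999999996))]
```

View pics/fit.png

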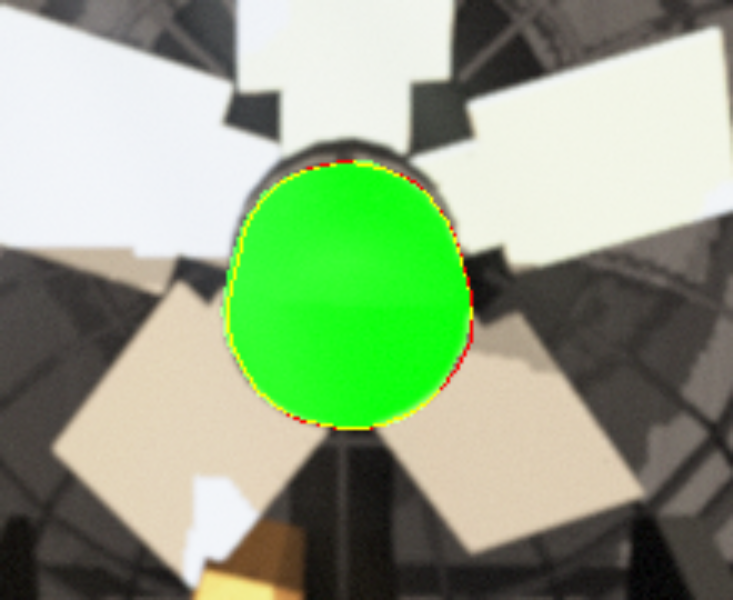

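Call:
step_arm(series=[[0,0,0,0.003,0.0004,-0.02,0.065],[0,0,0,0,0,-0.03,0.065],[0,0,0,0,0,-0.025,0.065],[0,0,0,0,0,-0.015,0.065],[0,0,0,0,0,-0.008,0.065],[0,0,0,0,0,-0.007,0.065],[0,0,0,0,0,0,0.065],[0,0,0,0,0,0,0.065]], grip_force=25)

```text
time_s: 9.15
eef_pos: [0.6174, -0.041, 0.1471]
tcp_rot: [[1.0, 0.001, -0.015], [0.015, -0.0, 1.0], [0.001, -1.0, -0.0]]
ft_force: [0.1, -0.2, -0.2]
gripper_width: 0.764
```

```bash
python3 - <<'E'
from h import *
s=ctrl.read_state(); print(s['time_s'],s['eef_pos'],s['gripper_width'],s['ft_force'],s['moment'])
for c in ['wrist','side']:
    d=ctrl.read_camera(c);im=d['img'][:,:,::-1]
    if c=='side': im=cv2.resize(im[200:300,280:400],(720,600),interpolation=cv2.INTER_CUBIC)
    cv2.imwrite(f'pics/{c}4.png',im)
E
```

```text
9.15 [ 0.6174 -0.041   0.1471] 0.7635252410099094 [ 0.0719 -0.1567 -0.1531] [-0.0238  0.0027 -0.0093]
```

View pics/wrist4.png

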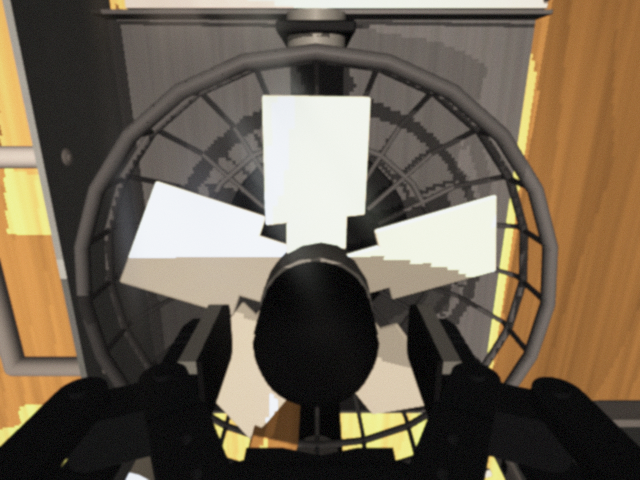

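View pics/side4.png

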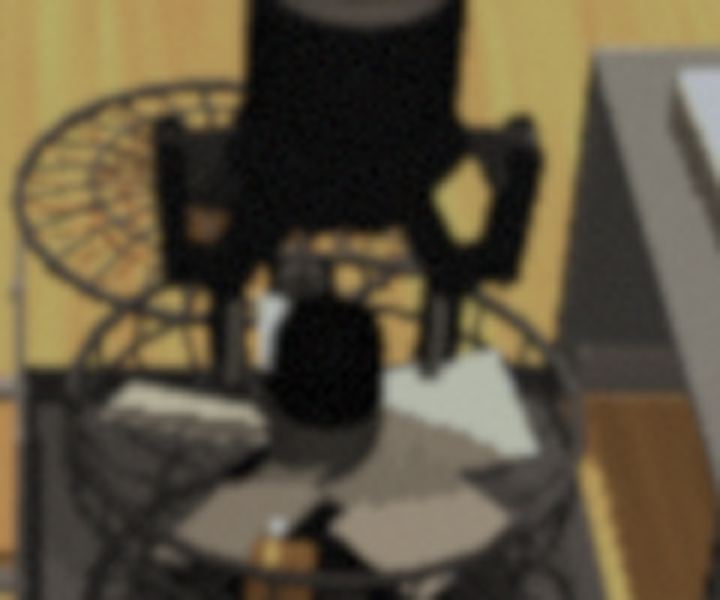

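```bash
python3 - <<'E'
from h import *
d=ctrl.read_camera('side')
for z in (.115,.12,.125,.13,.135,.14): print(z,(proj(d,[.655,-.05,z])-[280,200])*6,(proj(d,[.58,-.05,z])-[280,200])*6)
E
```

```text
0.115 [429.1054 410.0928] [225.8001 409.3033]
0.12 [430.1759 399.5996] [226.3016 398.7843]
0.125 [431.2525 389.0474] [226.806  388.2059]
0.13 [432.3351 378.4357] [227.3131 377.5678]
0.135 [433.4238 367.764 ] [227.8232 366.8693]
0.14 [434.5187 357.0317] [228.3362 356.1101]
```

Call:
step_arm(series=[[0,0,0,-0.0005,0,-0.005,0.065],[0,0,0,0,0,0,0.05],[0,0,0,0,0,0,0.03],[0,0,0,0,0,0,0.03],[0,0,0,0,0,0,0.03],[0,0,0,0,0,0,0.03],[0,0,0,0,0,0,0.03]], grip_force=25)

```text
time_s: 10.0
eef_pos: [0.6165, -0.041, 0.1413]
tcp_rot: [[1.0, -0.0, -0.015], [0.015, 0.0, 1.0], [-0.0, -1.0, 0.0]]
ft_force: [0.2, 0.5, -0.1]
gripper_width: 0.488
```

```bash
python3 - <<'E'
from h import *
s=ctrl.read_state(); print(s['time_s'],s['eef_pos'],s['gripper_width'],s['ft_force'],s['moment'],s['tau'],s['joints'])
E
```

```text
10.0 [ 0.6165 -0.041   0.1413] 0.48762028741762986 [ 0.2395  0.4715 -0.1021] [0.0067 0.0091 0.0816] [  0.0011 -61.5612 -26.1262  -0.0002   0.0009   0.    ] [-0.1417  0.6027  1.5627  0.      0.9762 -0.1568]
```

Call:
step_arm(series=[[0,0,1,0,0,0,0.03],[0,0,1,0,0,0,0.03],[0,0,1,0,0,0,0.03],[0,0,1,0,0,0.0002,0.03],[0,0,0,0,0,0,0.03]])

```text
time_s: 10.5
eef_pos: [0.6163, -0.041, 0.1414]
tcp_rot: [[0.996, -0.0, -0.086], [0.086, 0.0, 0.996], [-0.0, -1.0, 0.0]]
ft_force: [-1.0, -0.3, -0.5]
gripper_width: 0.486
```

```bash
cat > st.py <<'E'
from h import *
s=ctrl.read_state(); R=np.array(s['tcp_rot']); print(s['time_s'],s['eef_pos'],'yaw',np.degrees(np.arctan2(R[1,0],R[0,0])),s['gripper_width'],s['ft_force'],s['moment'],s['joints'][5])
E
python3 st.py
```

```text
10.5 [ 0.6163 -0.041   0.1414] yaw 4.912927580010353 0.48623608415415454 [-0.9647 -0.2555 -0.495 ] [-0.0322  0.146  -0.0013] -0.22742160105009032
```

Call:
step_arm(series=[[0,0,1.5,0,0,0.0001,0.03],[0,0,1.5,0,0,0.0001,0.03],[0,0,1.5,0,0,0.0001,0.03],[0,0,1.5,0,0,0.0001,0.03]])

```text
time_s: 10.9
eef_pos: [0.6163, -0.0409, 0.1416]
tcp_rot: [[0.982, -0.001, -0.19], [0.19, 0.0, 0.982], [-0.001, -1.0, 0.001]]
ft_force: [-1.8, -0.7, -4.6]
gripper_width: 0.486
```

```bash
python3 st.py
```

```text
10.9 [ 0.6163 -0.0409  0.1416] yaw 10.944632359030827 0.4855039541449329 [-1.7896 -0.7246 -4.5672] [ 0.0073  0.2277 -0.9517] -0.33300479770964275
```

Call:
step_arm(series=[[0,0,-2.5,0,0,-0.0002,0.03],[0,0,-2.5,0,0,-0.0002,0.03],[0,0,-2.5,0,0,-0.0002,0.03],[0,0,-2.5,0,0,0,0.03]])

```text
time_s: 11.3
eef_pos: [0.6169, -0.0409, 0.1417]
tcp_rot: [[1.0, 0.001, -0.015], [0.015, -0.0, 1.0], [0.001, -1.0, -0.0]]
ft_force: [-0.2, -0.7, -0.1]
gripper_width: 0.483
```

```bash
python3 st.py
```

```text
11.3 [ 0.6169 -0.0409  0.1417] yaw 0.8793166842024323 0.4833733206420059 [-0.1946 -0.7345 -0.0958] [0.0578 0.0123 0.0716] -0.15670570780636742
```

Call:
step_arm(series=[[0,0,-1.5,0,0,0,0.03],[0,0,-1.5,0,0,0.0001,0.03],[0,0,-1.5,0,0,0.0001,0.03],[0,0,-1.5,0,0,0.0001,0.03]])

```text
time_s: 11.7
eef_pos: [0.6166, -0.041, 0.1417]
tcp_rot: [[0.996, 0.0, 0.091], [-0.091, -0.0, 0.996], [0.0, -1.0, -0.0]]
ft_force: [-0.5, -0.6, -0.9]
gripper_width: 0.483
```

```bash
python3 st.py
```

```text
11.7 [ 0.6166 -0.041   0.1417] yaw -5.221611996049203 0.4828977959591436 [-0.5083 -0.5739 -0.8676] [ 0.0097  0.0655 -0.0005] -0.050527266133234196
```

Call:
step_arm(series=[[0,0,-1.5,0,0,0.0001,0.03],[0,0,-1.5,0,0,0.0001,0.03],[0,0,-1.5,0,0,0.0001,0.03],[0,0,-1.5,0,0,0.0001,0.03]])

```text
time_s: 12.1
eef_pos: [0.6165, -0.041, 0.142]
tcp_rot: [[0.981, -0.0, 0.195], [-0.195, -0.0, 0.981], [0.0, -1.0, -0.0]]
ft_force: [1.1, -0.1, -0.1]
gripper_width: 0.486
```

```bash
python3 st.py
```

```text
12.1 [ 0.6165 -0.041   0.142 ] yaw -11.256269467775185 0.4858728241806002 [ 1.0798 -0.1237 -0.0669] [-0.0222 -0.0076  0.049 ] 0.05479455133642034
```

Call:
step_arm(series=[[0,0,-3,0,0,0.00015,0.03],[0,0,-3,0,0,0.00015,0.03],[0,0,-3,0,0,0.00015,0.03],[0,0,-3,0,0,0.00015,0.03],[0,0,-3,0,0,0.00015,0.03],[0,0,-3,0,0,0.00015,0.03],[0,0,-3,0,0,0.00015,0.03],[0,0,-3,0,0,0.00015,0.03],[0,0,-3,0,0,0.00015,0.03],[0,0,-3,0,0,0.00015,0.03]])

```text
time_s: 13.1
eef_pos: [0.6165, -0.041, 0.1435]
tcp_rot: [[0.751, 0.0, 0.66], [-0.66, 0.0, 0.751], [0.0, -1.0, 0.0]]
ft_force: [0.0, -1.5, -1.0]
gripper_width: 0.485
```

```bash
python3 st.py
```

```text
13.1 [ 0.6165 -0.041   0.1435] yaw -41.32060003567856 0.4854925241870171 [ 0.0183 -1.4801 -0.9924] [-0.0304  0.0326  0.0196] 0.5795006311231323
```

Call:
step_arm(series=[[0,0,-2,0,0,0.0001,0.03],[0,0,-2,0,0,0.0001,0.03],[0,0,-2,0,0,0.0001,0.03],[0,0,-2,0,0,0.0001,0.03],[0,0,-2,0,0,0.0001,0.03]])

```text
time_s: 13.6
eef_pos: [0.6165, -0.0409, 0.144]
tcp_rot: [[0.626, 0.0, 0.78], [-0.78, 0.0, 0.626], [0.0, -1.0, 0.0]]
ft_force: [-0.4, -0.5, 0.1]
gripper_width: 0.489
```

```bash
python3 st.py
```

```text
13.6 [ 0.6165 -0.0409  0.144 ] yaw -51.274510921722545 0.4888004367538887 [-0.4227 -0.4656  0.0614] [-0.0216  0.0333 -0.0027] 0.7532669037693006
```

Call:
step_arm(series=[[0,0,-1.5,0,0,0.0001,0.03],[0,0,-1.5,0,0,0.0001,0.03],[0,0,0,0,0,0.001,0.03],[0,0,0,0,0,0.001,0.03],[0,0,0,0,0,0,0.03]])

```text
time_s: 14.1
eef_pos: [0.6166, -0.041, 0.1464]
tcp_rot: [[0.586, 0.0, 0.81], [-0.81, -0.0, 0.586], [0.0, -1.0, 0.0]]
ft_force: [-0.0, 0.7, -0.8]
gripper_width: 0.485
```

```bash
python3 st.py
```

```text
14.1 [ 0.6166 -0.041   0.1464] yaw -54.11663225209631 0.4850517234446975 [-0.0389  0.7166 -0.8078] [-0.0031 -0.0282  0.0406] 0.8028271113484997
```

Call:
step_arm(series=[[0,0,0,0,0,0.003,0.03],[0,0,0,0,0,0.005,0.03],[0,0,0,0,0,0.005,0.03],[0,0,0,0,0,0.005,0.03],[0,0,0,0,0,0.01,0.03],[0,0,0,0,0,0.015,0.03],[0,0,0,0,0,0.015,0.03],[0,0,0,0,0,0.015,0.03],[0,0,0,0,0,0.01,0.03],[0,0,0,0,0,0.002,0.03],[0,0,0,0,0,0,0.03],[0,0,0,0,0,0,0.03]])

```text
time_s: 15.3
eef_pos: [0.6162, -0.0409, 0.2305]
tcp_rot: [[0.586, -0.001, 0.81], [-0.81, 0.0, 0.586], [-0.001, -1.0, -0.001]]
ft_force: [0.6, -0.1, -0.8]
gripper_width: 0.492
```

```bash
python3 st.py; python3 - <<'E'
from h import *
for c in ['wrist','side','top']:
    d=ctrl.read_camera(c);im=d['img'][:,:,::-1].copy()
    if c=='side':
        for p in ([.616,-.041,.116],[.616,-.041,.136],[.616,-.041,.204],[.616,-.041,.24]):
            q=proj(d,p); print(p,(q-[260,180])*4.28); 
        im=cv2.resize(im[180:320,260:430],(728,600),interpolation=cv2.INTER_CUBIC)
    cv2.imwrite(f'pics/{c}5.png',im)
E
```

```text
15.3 [ 0.6162 -0.0409  0.2305] yaw -54.133485307256954 0.49175764245120157 [ 0.5578 -0.0897 -0.8133] [ 0.0129 -0.0043  0.0268] 0.8031429590997823
[0.616, -0.041, 0.116] [315.3012 365.2748]
[0.616, -0.041, 0.136] [317.5061 335.0905]
[0.616, -0.041, 0.204] [325.3886 227.1797]
[0.616, -0.041, 0.24] [329.8212 166.4993]
```

View pics/side5.png

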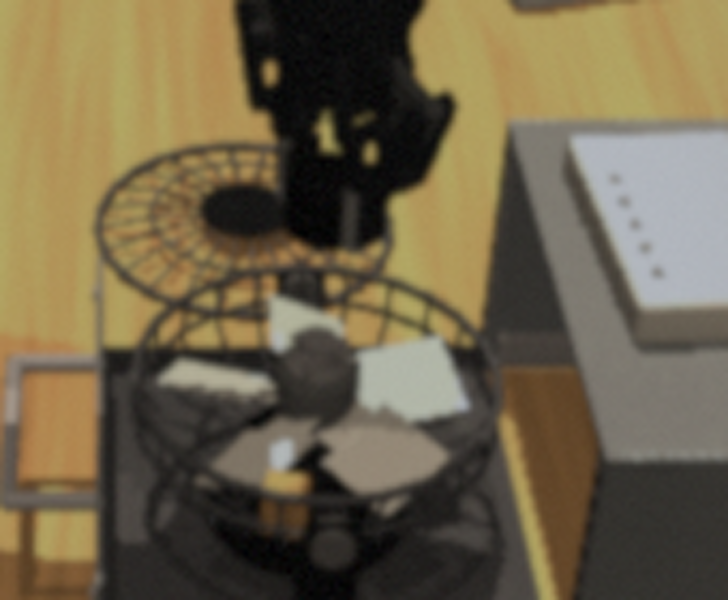

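View pics/wrist5.png

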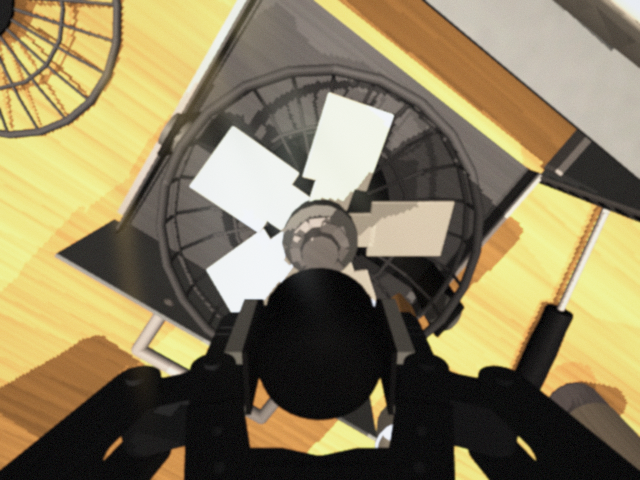

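View pics/top5.png

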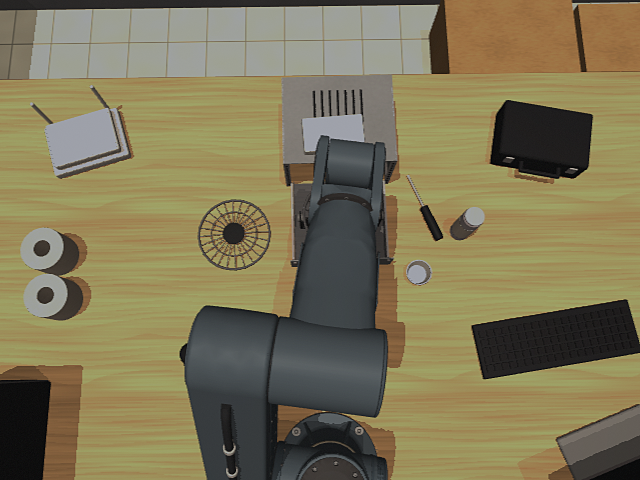

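```bash
python3 st.py; python3 -c "
from workcell import ctrl
print(ctrl.finish_job())"
```

```text
15.45 [ 0.6163 -0.0409  0.2305] yaw -54.13305304273319 0.4820048045665549 [-0.7567  0.1729 -0.4403] [ 0.0416 -0.0172 -0.0234] 0.8031636447286388
the job is handed in; nothing more can be done
None
```

The job is handed in at 15.5 s. The tray is fully out, and the gripper holds the cap level above the bare spindle, its underside about 9 cm above the seat.

- **Tray:** I pulled it 0.200 m by its handle until it met the end stop, where the force rose to about 16 N. The last side picture shows the handle still at that place.
- **Thread:** I felt both ways with a 25 N grip. Counter-clockwise, the cap stopped, and the probe went to 10° with the torque reaching about 0.95 N m. The limit is 1.8 N m, but this was firmer than I meant. The pads probably slipped a little on the cap there. Clockwise it turned freely, with torque readings under 0.1 N m, so the thread is left-handed.
- **Lift-off:** I turned the cap about 55° clockwise while rising with it, then lifted it straight off. The vertical force stayed under 1 N at the readings I took.
- **Final checks:** The wrist picture shows the spindle bare and the cap between the pads, with the opening steady at about 41–42 mm. In the top picture the guard, screwdriver, can and tub stand where they were, and the visible part of the switch has not moved. The mouse was hidden behind the arm there and I did not check it, but the arm never went near it. No check disagreed.

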